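Face up the pantry tins by height

TASK

Line up the four loose tins in the row of white bins on the wooden shelf riser, one tin standing in each bin, in order of height: the tallest in the bin next to the tall metal canister, stepping down to the shortest at the other end. Keep the tins upright, set each one down on its bin's floor rather than dropping it, and let go of them all.

Things in the scene. Friction and masses are not known exactly. Their poses are not given: they have to be found in the camera images.
- soup_tin_mid (a point): centre (half-way up, on the axis) of the soup tin (tallest): an upright round closed tin, 66 mm in diameter and 102 mm high, bare steel with a plain paper label; its z axis points up. Rigid and loose, 0.13 to 0.45 kg, standing on the table
- milk_tin_mid (a point): centre (half-way up, on the axis) of the milk tin (second tallest): an upright round closed tin, 62 mm in diameter and 82 mm high, bare steel with a plain paper label; its z axis points up. Rigid and loose, 0.13 to 0.45 kg, standing on the table
- paste_tin_mid (a point): centre (half-way up, on the axis) of the tomato paste tin (third tallest, slimmest): an upright round closed tin, 54 mm in diameter and 64 mm high, bare steel with a plain paper label; its z axis points up. Rigid and loose, 0.13 to 0.45 kg, standing on the table
- fish_tin_mid (a point): centre (half-way up, on the axis) of the fish tin (shortest, squat): an upright round closed tin, 68 mm in diameter and 46 mm high, bare steel with a plain paper label; its z axis points up. Rigid and loose, 0.13 to 0.45 kg, standing on the table
- bin_a: one of four identical shallow white plastic bins standing side by side on the riser, fixed; which of the four stands where in the row changes from start to start. Outside 126 mm (along its x, across the row) by 90 mm (along its y, along the row), walls 3 mm thick and 10 mm high, floor 3 mm thick. Origin: centre of its underside, which is on the riser's top
- bin_b: one of four identical shallow white plastic bins standing side by side on the riser, fixed; which of the four stands where in the row changes from start to start. Outside 126 mm (along its x, across the row) by 90 mm (along its y, along the row), walls 3 mm thick and 10 mm high, floor 3 mm thick. Origin: centre of its underside, which is on the riser's top
- bin_c: one of four identical shallow white plastic bins standing side by side on the riser, fixed; which of the four stands where in the row changes from start to start. Outside 126 mm (along its x, across the row) by 90 mm (along its y, along the row), walls 3 mm thick and 10 mm high, floor 3 mm thick. Origin: centre of its underside, which is on the riser's top
- bin_d: one of four identical shallow white plastic bins standing side by side on the riser, fixed; which of the four stands where in the row changes from start to start. Outside 126 mm (along its x, across the row) by 90 mm (along its y, along the row), walls 3 mm thick and 10 mm high, floor 3 mm thick. Origin: centre of its underside, which is on the riser's top
- riser: low pale-wood shelf riser standing on the table, fixed: 650 mm long (its y), 150 mm deep (its x), top face 50 mm above the table. Origin: centre of its underside, on the table. The bins' centres lie along its y axis at about -141, -47, 47 and 141 mm, with the canister at one end (262 mm from the middle) and a low copper-lidded biscuit tin, 38 mm high, at the other
- canister: tall brushed-metal storage canister with a black lid knob, 93 mm in diameter, 150 mm high, fixed on one end of the riser (either end, from start to start). Origin: centre of its underside. It marks the end of the row where the tallest tin goes
Mind the look-alikes: they are no part of the job. Leave any green, pink or turquoise look-alike of the part that bears paste_tin_mid alone.

How it is judged (in metres and radians):
At the end, for the whole second after the job is handed in: Counting from the canister's end of the row, the soup, milk, paste and fish tins stand one in each bin: each tin's centre within 25 mm of its place along the riser and 40 mm across it, standing on the bin's floor (height within 3 mm), upright within 3.4 degrees, at rest and released (((y of canister in the frame of riser above 0 m and y of soup_tin_mid in the frame of riser between 0.116 and 0.166 m and y of milk_tin_mid in the frame of riser between 0.022 and 0.072 m and y of paste_tin_mid in the frame of riser between -0.072 and -0.022 m and y of fish_tin_mid in the frame of riser between -0.166 and -0.116 m) or (y of canister in the frame of riser below 0 m and y of soup_tin_mid in the frame of riser between -0.166 and -0.116 m and y of milk_tin_mid in the frame of riser between -0.072 and -0.022 m and y of paste_tin_mid in the frame of riser between 0.022 and 0.072 m and y of fish_tin_mid in the frame of riser between 0.116 and 0.166 m)) and x of soup_tin_mid in the frame of riser between -0.04 and 0.04 m and z of soup_tin_mid in the frame of riser between 0.101 and 0.107 m and angle between each of soup_tin_mid, milk_tin_mid, paste_tin_mid, fish_tin_mid's own z axis and vertical below 0.06 rad and linear speed of each of soup_tin, milk_tin, paste_tin, fish_tin below 0.01 m/s and contact force between the fingers and soup_tin below 0.05 N and x of milk_tin_mid in the frame of riser between -0.04 and 0.04 m and z of milk_tin_mid in the frame of riser between 0.091 and 0.097 m and contact force between the fingers and milk_tin below 0.05 N and x of paste_tin_mid in the frame of riser between -0.04 and 0.04 m and z of paste_tin_mid in the frame of riser between 0.082 and 0.088 m and contact force between the fingers and paste_tin below 0.05 N and x of fish_tin_mid in the frame of riser between -0.04 and 0.04 m and z of fish_tin_mid in the frame of riser between 0.073 and 0.079 m and contact force between the fingers and fish_tin below 0.05 N); the robot touches nothing.
It fails at once if a tin is tipped over (more than 35 degrees) (angle between any of soup_tin_mid, milk_tin_mid, paste_tin_mid, fish_tin_mid's own z axis and vertical above 0.61 rad).
It fails at once if a tin is dropped (in free fall more than 20 mm above where it would stand in a bin) ((z of soup_tin_mid in the frame of riser above 0.124 m and contact force between soup_tin and anything else below 0.01 N) or (z of milk_tin_mid in the frame of riser above 0.114 m and contact force between milk_tin and anything else below 0.01 N) or (z of paste_tin_mid in the frame of riser above 0.105 m and contact force between paste_tin and anything else below 0.01 N) or (z of fish_tin_mid in the frame of riser above 0.096 m and contact force between fish_tin and anything else below 0.01 N)).
It also fails if it takes over 99 s, if anything falls off the work surface, if the arm or the gripper's body presses on something with over 40 N, if the wrist force passes 120 N, or if a joint passes its speed limit or range.

ROBOT

A 6-joint arm with a two-finger parallel gripper is mounted at the origin on the work surface. World frame = base frame: x ahead of the robot, y to its left, z up, the work surface at z = 0. Lengths are in m, angles in degrees, forces in N, time in s.
With the tool pointing down it reaches from about 0.35 to 0.875 m from the base axis. Payload 4.2 kg.
Tool frame: the origin (TCP) lies on the centre line of the jaws, within the pads' length; the fingertips stand tip_reach ahead of it and the grasp point (between the pads) is the TCP (tip_reach is the distance from the TCP to the fingertips, in m); z points along the fingers, y is the line along which they close (so a half turn about z gives the same grasp; the last joint's range is limited). The gripper opens to 87 mm and grips with 3 to 60 N. Pads are 19 mm wide; open, the fingers measure 117 mm over their backs; the gripper's body (75 mm by 190 mm) begins 51 mm behind the grasp point.
Start: joints at [-48.667, 22.042, 0.453, 0, -68.411, -14.817], TCP at [0.279, -0.559, 0.242] pointing down, gripper open.
Joint ranges: [-179.83, 179.83], [-69.29, 118.12], [-61.27, 80.66], [-181.25, 117.63], [-171.15, -9.14], [-177.46, 177.46]. Speed limits (degrees/s): [159.86, 159.86, 180, 180, 180, 180].

INTERFACE

Orientations are given as a 3x3 rotation matrix whose columns are the frame's x, y, z axes.
In Python, from station import sense, capture, finish_job, tip_reach gives the robot as it stands.
- The arm moves only by the tool arm_command, never from a script. Its argument "deltas" is a list of rows, each a list of 7 numbers: the turn, a rotation vector about the tool's x, y, z in rad, then the shift along the tool's x, y, z in cm, then the closure, from -1 (fully open) to 1 (shut), so that 0 is half open. In form: [[rx, ry, rz, dx, dy, dz, hand], ...]. A call has 1 to 8 rows; each row is the pose to reach, as a shift and turn from the pose commanded when the call began, along the tool's axes at that moment; what a row does not reach only later rows make up. A row lasts 1/12 s, in which the tool goes at most 41.7 mm and 7.16 degrees, less where a joint would pass 70% of its speed; a pose out of reach is approached as far as the arm can. A call with a gripper value outside its range is refused whole. The fingers move at their own pace and stop on an object; the grip force is fixed at half the most. Time passes only in rows, so rows that repeat a pose let the fingers close. It gives the time, the measured TCP pose, the force, the opening and the grip force at its end, in the units of the state.
- sense(): the state, without advancing time (a new reading comes with each control period).
- capture(name): name is "scene" or "top" or "wrist"; returns a dict with "pixels" (384x512x3 uint8, blue, green, red), "fovy" (degrees; the focal length in pixels is half the picture's height over the tangent of half this angle, whatever the lens; pixels are square), "cx", "cy" (the principal point, pixels), "rvec" (rotation vector, rad) and "tvec" (3), from world to camera coordinates, as OpenCV has them. Camera axes: x right, y down, z forward; pixel columns grow to the right and rows downward; lengths in m; the calibration is good to about 2 mm. A picture is of the moment at which its call begins. There is no depth.
- finish_job(): hands the job in; it is judged then, once.
The state is a dict: "time_s": time; "joints": joint angles; "joint_velocities": joint speeds; "effort": joint torques, N m; "tcp_pos": TCP position; "ee_rot": TCP orientation; "wrist_force": force on the tool from outside, world axes, zero at the start; "moment": the same for the moment, N m; "gripper_width": opening from 0.0 (shut) to 1.0 (fully open); "gripper_force": force on a finger pad.
Only numpy, scipy, OpenCV 4.12 (cv2) and the standard library are available. Lean on these libraries where they do the work, as an engineer would, in place of code of your own. Each camera call takes 0.05 s, during which the arm holds its last target. There are 200 camera calls.

## Working session

There is one attempt and no reset: what is moved stays moved. The work goes in short steps, Python scripts to look and compute and a tool call to move; the robot and the scene stay as the last step left them, time stands still between calls to the robot, and variables do not carry over. Pictures are saved under pics/ and viewed, at most 14 in all, crops included, and the job is handed in when it is done.

Besides the shell and the picture viewer there is one more tool, called after "Call:" as name(argument=value, ...), one argument or row to a line, values as JSON. arm_command: Moves the arm, as the interface text tells. Its arguments: {"type":"object","properties":{"deltas":{"type":"array"}},"required":["deltas"]}

```bash
mkdir -p pics; ls; cat > h.py <<'E'
import numpy as np, cv2
from station import *
np.set_printoptions(precision=4,suppress=True)
def snap(cam,fn,scale=1.5):
    c=capture(cam); cv2.imwrite('pics/'+fn,cv2.resize(c['pixels'],None,fx=scale,fy=scale,interpolation=cv2.INTER_CUBIC))
    return c
def K(c):
    f=192/np.tan(np.radians(c['fovy'])/2); return np.array([[f,0,c['cx']],[0,f,c['cy']],[0,0,1]])
def back(c,uv,z):
    R=cv2.Rodrigues(np.array(c['rvec'],float))[0]; t=np.array(c['tvec'],float).ravel()
    o=-R.T@t; d=R.T@np.linalg.inv(K(c))@np.array([uv[0],uv[1],1.]); return o+d*(z-o[2])/d[2]
def proj(c,P):
    return cv2.projectPoints(np.array(P,float).reshape(-1,3),np.array(c['rvec'],float),np.array(c['tvec'],float),K(c),None)[0].reshape(-1,2)
E
python3 - <<'E'
from h import *
import pickle
print(tip_reach, sense())
for n in("scene","top"):
    c=snap(n,n+'0.png'); pickle.dump(c,open(n+'.pkl','wb')); print(n,c['fovy'],c['cx'],c['cy'],c['rvec'],c['tvec'])
E
```

```text
pics
0.019 {'time_s': 0.0, 'joints': array([-48.6668,  22.0902,   0.3803,  -0.0295, -68.4109, -14.8155]), 'joint_velocities': array([ 0.004 , -0.0301,  0.0417, -0.0296, -0.0874, -0.0036]), 'effort': array([ -0.0003, -39.0667,  18.7405,   4.2198,   0.011 ,  -0.0002]), 'tcp_pos': array([ 0.2788, -0.5587,  0.2405]), 'ee_rot': array([[-0.8949, -0.4463, -0.001 ],
       [-0.4463,  0.8949,  0.0019],
       [ 0.0001,  0.0022, -1.    ]]), 'wrist_force': array([ 0.068 ,  0.8882, -1.2285]), 'moment': array([ 0.0729, -0.0792, -0.0184]), 'gripper_force': 0.0, 'gripper_width': 1.0006422875342895}
scene 53.98101362580157 254.47013247221352 191.26054403426608 [ 1.944   1.1577 -0.6048] [-0.161  -0.1865  1.2945]
top 50.99049983889081 252.69993995496984 194.45801059951535 [ 2.2083 -2.1863  0.0839] [-0.0635  0.4797  1.0098]
```

View pics/scene0.png

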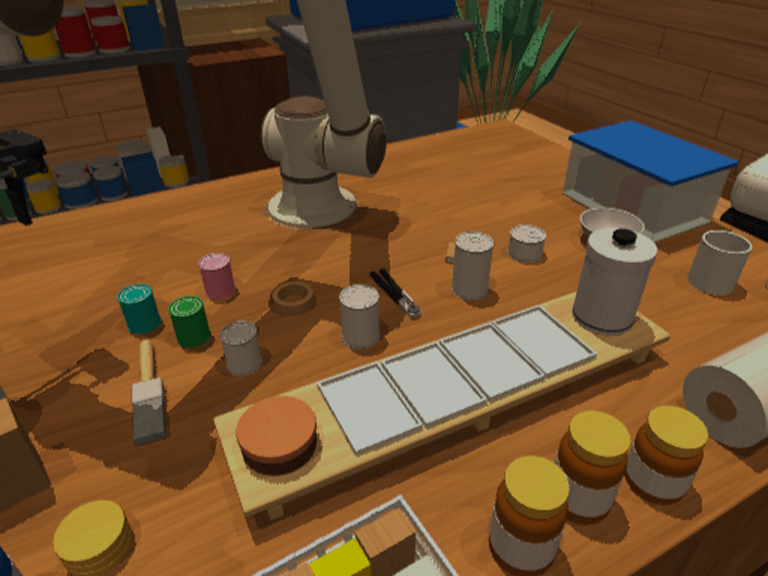

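View pics/top0.png

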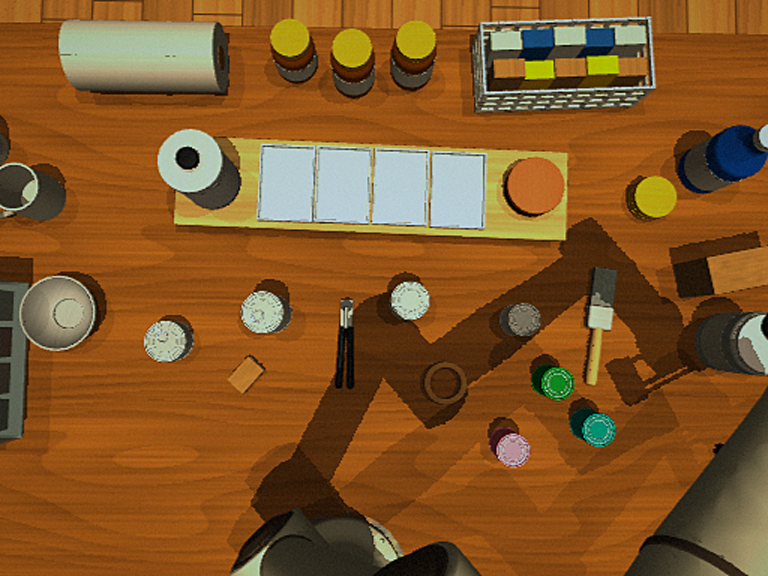

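The scene picture shows the canister at the right end (608,270). The tins are at (472,265), (360,316), (242,347) and squat (527,243). In the top view the same tins are at (264,312), (410,300), (520,320) and (168,340). Next I localise them and check heights by overlaying the model outlines.

```bash
cat > fit.py <<'E'
from h import *
import pickle
T=pickle.load(open('top.pkl','rb')); S=pickle.load(open('scene.pkl','rb'))
g={'A':((264,312),(473,243)),'B':((410,300),(360,294)),'P':((520,320),(241,331)),'F':((168,340),(528,234))}
def ray(c,uv):
    a=back(c,uv,0);b=back(c,uv,.3);return a,(b-a)/np.linalg.norm(b-a)
for k,(t,s) in g.items():
    p,d=ray(T,np.array(t)/1.5-.17);q,e=ray(S,np.array(s)/1.5-.17)
    st=np.linalg.lstsq(np.c_[d,-e],q-p,rcond=None)[0]
    print(k,p+d*st[0],q+e*st[1])
# riser: bin row corners in top view at z=.063 (bin tops)
for uv in [(262,145),(487,154),(483,229),(258,220)]:
    print(uv,back(T,np.array(uv)/1.5-.17,.063))
for uv in [(180,137),(567,153),(565,240),(175,224)]:
    print('riser',uv,back(T,np.array(uv)/1.5-.17,.05))
# enlarged crops
def crop(c,x0,y0,w,h,s): return cv2.resize(c['pixels'][y0:y0+h,x0:x0+w],None,fx=s,fy=s,interpolation=cv2.INTER_CUBIC)
cv2.imwrite('pics/c1.png',np.vstack([crop(T,90,175,266,66,3),crop(S,140,145,266,115,3)]))
E
python3 fit.py
```

```text
A [0.4422 0.121  0.0991] [0.4431 0.1225 0.0994]
B [ 0.4637 -0.1063  0.0862] [ 0.4649 -0.1039  0.0861]
P [ 0.4343 -0.2862  0.0632] [ 0.4343 -0.2862  0.0632]
F [0.3964 0.2853 0.046 ] [0.3989 0.2887 0.0471]
(262, 145) [0.7165 0.1364 0.063 ]
(487, 154) [ 0.7067 -0.2331  0.063 ]
(483, 229) [ 0.5821 -0.2263  0.063 ]
(258, 220) [0.5925 0.1402 0.063 ]
riser (180, 137) [0.732  0.2746 0.05  ]
riser (567, 153) [ 0.7141 -0.3696  0.05  ]
riser (565, 240) [ 0.5676 -0.3649  0.05  ]
riser (175, 224) [0.5865 0.2785 0.05  ]
```

View pics/c1.png

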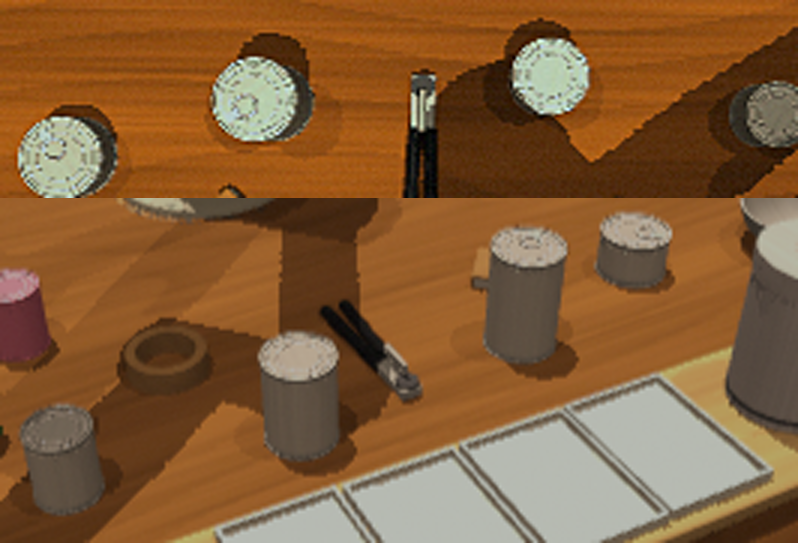

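Heights confirm A is soup, B is milk, P is paste and F is fish. In the crop their top centres are at (254,98), (550,77), (775,114) and (60,157). Canister is at +y.

```bash
cat > pos.py <<'E'
from h import *
import pickle
T=pickle.load(open('top.pkl','rb')); S=pickle.load(open('scene.pkl','rb'))
for k,t,s,h in [('soup',(254,98),(529,246),.102),('milk',(550,77),(299,357),.082),('paste',(775,114),(59,429),.064),('fish',(60,157),(635,232),.046)]:
    t=np.array(t)/3-.33+[90,175]; s=(np.array(s)-[0,198])/3-.33+[140,145]
    print(k,back(T,t,h),back(S,s,h))
E
cat > go.py <<'E'
from h import *
import sys
s=sense();t=np.array(eval(sys.argv[1]))
print(s['time_s'],s['tcp_pos'],'q',s['joints'],'d(cm)',s['ee_rot'].T@(t-s['tcp_pos'])*100, 'yang',np.degrees(np.arctan2(s['ee_rot'][1,1],s['ee_rot'][0,1])))
E
python3 pos.py; python3 go.py .434,-.286,.2
```

```text
soup [0.4432 0.124  0.102 ] [0.4429 0.125  0.102 ]
milk [ 0.4627 -0.1062  0.082 ] [ 0.4658 -0.1057  0.082 ]
paste [ 0.4355 -0.2897  0.064 ] [ 0.438  -0.2898  0.064 ]
fish [0.3951 0.2906 0.046 ] [0.3975 0.2883 0.046 ]
0.1 [ 0.2788 -0.5588  0.2406] q [-48.6649  22.0861   0.3875  -0.0238 -68.4104 -14.8154] d(cm) [-26.0612  17.4774   4.0884] yang 116.51096234556708
```

Call:
arm_command(
  deltas=[
    [0,0,-0.12,-3.2,2.1,0.5,-1],
    [0,0,-0.24,-6.5,4.2,1,-1],
    [0,0,-0.36,-9.8,6.4,1.5,-1],
    [0,0,-0.48,-13.0,8.5,2,-1],
    [0,0,-0.6,-16.3,10.6,2.5,-1],
    [0,0,-0.72,-19.6,12.7,3,-1],
    [0,0,-0.84,-22.8,14.9,3.5,-1],
    [0,0,-0.96,-26.1,17.0,4,-1],
  ],
)

```text
time_s: 0.77
tcp_pos: [0.4369, -0.2886, 0.2011]
ee_rot: [[-0.142, -0.99, -0.001], [-0.99, 0.142, 0.0], [-0.0, 0.001, -1.0]]
wrist_force: [1.2, 0.1, -0.7]
gripper_width: 0.999
gripper_force: 0.0
```

```bash
python3 go.py .437,-.290,.2
```

```text
0.7667 [ 0.4369 -0.2886  0.2011] q [-15.6913  14.2195 -17.1573  -0.0148 -58.6636   7.5471] d(cm) [ 0.1322 -0.0323  0.1078] yang 171.84810508234258
```

Call:
arm_command(
  deltas=[
    [0,0,-0.06,0.1,0,1,-1],
    [0,0,-0.115,0.1,0,4,-1],
    [0,0,-0.115,0.1,0,7.5,-1],
    [0,0,-0.115,0.1,0,11,-1],
    [0,0,-0.115,0.1,0,14,-1],
    [0,0,-0.115,0.1,0,15.5,-1],
    [0,0,-0.115,0.1,0,15.9,-1],
    [0,0,-0.115,0.1,0,15.9,-1],
  ],
)

```text
time_s: 1.43
tcp_pos: [0.4358, -0.2913, 0.0413]
ee_rot: [[-0.033, -0.999, -0.003], [-0.999, 0.033, 0.001], [-0.001, 0.003, -1.0]]
wrist_force: [0.7, -0.3, 0.5]
gripper_width: 1.003
gripper_force: 0.0
```

Call:
arm_command(
  deltas=[
    [0,0,0,0,0,0,0],
    [0,0,0,0,0,0,0.5],
    [0,0,0,0,0,0,1],
    [0,0,0,0,0,0,1],
    [0,0,0,0,0,0,1],
    [0,0,0,0,0,0,1],
    [0,0,0,0,0,0,1],
    [0,0,0,0,0,0,1],
  ],
)

```text
time_s: 2.1
tcp_pos: [0.4363, -0.2915, 0.043]
ee_rot: [[-0.033, -0.999, -0.0], [-0.999, 0.033, -0.0], [0.0, 0.0, -1.0]]
wrist_force: [-1.7, 0.8, 4.9]
gripper_width: 0.614
gripper_force: 30.0
```

Call:
arm_command(
  deltas=[
    [0,0,0,0,0,-0.5,1],
    [0,0,0,0,0,-2.5,1],
    [0,0,0,0,0,-5.5,1],
    [0,0,0,0,0,-8.5,1],
    [0,0,0,0,0,-11.5,1],
    [0,0,0,0,0,-13.5,1],
    [0,0,0,0,0,-14.5,1],
    [0,0,0,0,0,-14.5,1],
  ],
)

```text
time_s: 2.77
tcp_pos: [0.4378, -0.292, 0.1898]
ee_rot: [[-0.033, -0.999, 0.005], [-0.999, 0.033, -0.002], [0.001, -0.005, -1.0]]
wrist_force: [1.0, 0.1, -2.3]
gripper_width: 0.615
gripper_force: 30.0
```

```bash
python3 go.py .648,-.0925,.1885
```

```text
2.7667 [ 0.4378 -0.292   0.1898] q [-16.015   14.9446 -17.9692   0.013  -56.7832  14.1255] d(cm) [-20.6259 -20.3569   0.1999] yang 178.11783182041808
```

Call:
arm_command(
  deltas=[
    [0,0,0,-1.6,-1.6,0,1],
    [0,0,0,-4.5,-4.5,0,1],
    [0,0,0,-7.4,-7.3,0,1],
    [0,0,0,-10.3,-10.2,0,1],
    [0,0,0,-13.2,-13.0,0,1],
    [0,0,0,-16.1,-15.9,0,1],
    [0,0,0,-19.0,-18.7,0,1],
    [0,0,0,-20.6,-20.4,0,1],
  ],
)

```text
time_s: 3.43
tcp_pos: [0.6488, -0.0891, 0.1842]
ee_rot: [[-0.031, -1.0, -0.003], [-1.0, 0.031, 0.001], [-0.0, 0.003, -1.0]]
wrist_force: [0.4, -1.0, -1.5]
gripper_width: 0.618
gripper_force: 30.0
```

Call:
arm_command(
  deltas=[
    [0,0,0,0,0,0.5,1],
    [0,0,0,0,0,2.5,1],
    [0,0,0,0,0,5.0,1],
    [0,0,0,0,0,7.0,1],
    [0,0,0,0,0,8.2,1],
    [0,0,0,0,0,8.8,1],
    [0,0,0,0,0,8.9,1],
    [0,0,0,0,0,8.9,1],
  ],
)

```text
time_s: 4.1
tcp_pos: [0.6473, -0.0927, 0.0982]
ee_rot: [[-0.033, -0.999, -0.0], [-0.999, 0.033, -0.0], [0.0, 0.0, -1.0]]
wrist_force: [-0.1, -0.2, -0.4]
gripper_width: 0.611
gripper_force: 30.0
```

```bash
python3 go.py .648,-.0925,.0955; python3 -c "
from h import *
print(sense()['wrist_force']);snap('scene','s1.png')"
```

```text
4.1 [ 0.6473 -0.0927  0.0982] q [  6.0016  31.8316  -5.345    0.0108 -52.8261  -7.9067] d(cm) [-0.0201 -0.0729  0.272 ] yang 178.10140082554818
[-0.128  -0.1641 -0.4264]
```

View pics/s1.png

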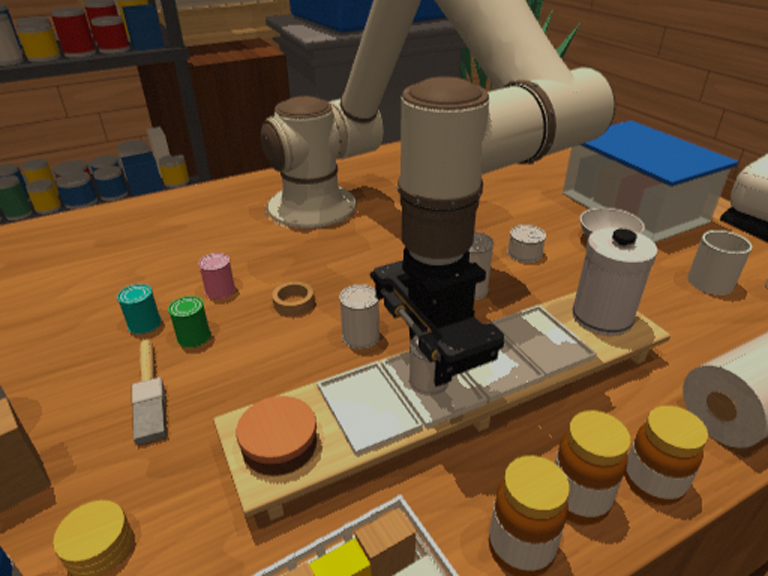

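The paste tin hangs just above the third bin from the canister (430,375), well centred. I lower the last 2–3 mm in small steps, then release.

Call:
arm_command(
  deltas=[
    [0,0,0,0,0,0.1,1],
    [0,0,0,0,0,0.2,1],
    [0,0,0,0,0,0.25,1],
    [0,0,0,0,0,0.25,1],
    [0,0,0,0,0,0.25,1],
  ],
)

```text
time_s: 4.57
tcp_pos: [0.6473, -0.0924, 0.0962]
ee_rot: [[-0.033, -0.999, 0.0], [-0.999, 0.033, 0.0], [-0.0, -0.0, -1.0]]
wrist_force: [0.2, -0.1, -2.3]
gripper_width: 0.613
gripper_force: 30.0
```

Call:
arm_command(
  deltas=[
    [0,0,0,0,0,0.1,1],
    [0,0,0,0,0,0.15,1],
    [0,0,0,0,0,0.15,1],
  ],
)

```text
time_s: 4.82
tcp_pos: [0.6474, -0.0924, 0.096]
ee_rot: [[-0.033, -0.999, 0.001], [-0.999, 0.033, -0.0], [0.0, -0.001, -1.0]]
wrist_force: [-2.0, 0.9, 5.0]
gripper_width: 0.616
gripper_force: 30.0
```

Call:
arm_command(
  deltas=[
    [0,0,0,0,0,0,0],
    [0,0,0,0,0,0,-1],
    [0,0,0,0,0,0,-1],
    [0,0,0,0,0,0,-1],
    [0,0,0,0,0,0,-1],
    [0,0,0,0,0,-1,-1],
    [0,0,0,0,0,-4,-1],
    [0,0,0,0,0,-8,-1],
  ],
)

```text
time_s: 5.48
tcp_pos: [0.6452, -0.0924, 0.1722]
ee_rot: [[-0.033, -0.999, -0.008], [-0.999, 0.033, -0.0], [0.0, 0.008, -1.0]]
wrist_force: [1.3, -0.2, -0.3]
gripper_width: 0.979
gripper_force: 0.0
```

```bash
python3 go.py .396,.2895,.175
```

```text
5.4833 [ 0.6452 -0.0924  0.1722] q [  6.0187  27.7812  -0.6221  -0.0488 -62.0656  -7.9125] d(cm) [-37.3399  26.1806  -0.082 ] yang 178.0830349334688
```

Call:
arm_command(
  deltas=[
    [0,0,0,-1.7,1.7,0,-1],
    [0,0,0,-4.6,4.6,0,-1],
    [0,0,0,-7.6,7.6,0,-1],
    [0,0,0,-10.5,10.5,0,-1],
    [0,0,0,-13.4,13.5,0,-1],
    [0,0,0,-16.4,16.5,0,-1],
    [0,0,0,-19.3,19.4,0,-1],
    [0,0,0,-21.0,21.1,0,-1],
  ],
)

```text
time_s: 6.15
tcp_pos: [0.441, 0.126, 0.1755]
ee_rot: [[-0.031, -1.0, 0.001], [-1.0, 0.031, 0.001], [-0.001, -0.001, -1.0]]
wrist_force: [0.3, -0.5, -0.3]
gripper_width: 1.0
gripper_force: 0.0
```

Call:
arm_command(
  deltas=[
    [0,0,0,0,0,0,-1],
    [0,0,0,0,0,0,-1],
    [0,0,0,0,0,0,-1],
  ],
)

```text
time_s: 6.4
tcp_pos: [0.4438, 0.1246, 0.1752]
ee_rot: [[-0.032, -0.999, 0.001], [-0.999, 0.032, 0.001], [-0.001, -0.001, -1.0]]
wrist_force: [0.7, 0.1, -0.4]
gripper_width: 1.0
gripper_force: 0.0
```

```bash
python3 go.py .443,.1245,.065
```

```text
6.4 [0.4438 0.1246 0.1752] q [ 35.9788   9.7548 -27.3898   0.0226 -52.7748 -37.8506] d(cm) [ 0.0221  0.0968 11.0225] yang 178.1417800488109
```

Call:
arm_command(
  deltas=[
    [0,0,0,0,0.1,1,-1],
    [0,0,0,0,0.1,3.5,-1],
    [0,0,0,0,0.1,6.5,-1],
    [0,0,0,0,0.1,9,-1],
    [0,0,0,0,0.1,10.5,-1],
    [0,0,0,0,0.1,11,-1],
    [0,0,0,0,0.1,11,-1],
    [0,0,0,0,0.1,11,-1],
  ],
)

```text
time_s: 7.07
tcp_pos: [0.4433, 0.1243, 0.0649]
ee_rot: [[-0.034, -0.999, 0.001], [-0.999, 0.034, 0.0], [-0.0, -0.001, -1.0]]
wrist_force: [0.6, -1.0, 1.0]
gripper_width: 1.002
gripper_force: 0.0
```

Call:
arm_command(
  deltas=[
    [0,0,0,0,0,0,-0.3],
    [0,0,0,0,0,0,0.3],
    [0,0,0,0,0,0,1],
    [0,0,0,0,0,0,1],
    [0,0,0,0,0,0,1],
    [0,0,0,0,0,0,1],
    [0,0,0,0,0,0,1],
    [0,0,0,0,0,0,1],
  ],
)

```text
time_s: 7.73
tcp_pos: [0.4422, 0.1245, 0.0651]
ee_rot: [[-0.033, -0.999, 0.0], [-0.999, 0.033, 0.0], [-0.0, -0.0, -1.0]]
wrist_force: [-2.2, 0.5, 6.2]
gripper_width: 0.753
gripper_force: 30.0
```

Call:
arm_command(
  deltas=[
    [0,0,0,0,0,-0.5,1],
    [0,0,0,0,0,-2.5,1],
    [0,0,0,0,0,-5.5,1],
    [0,0,0,0,0,-8.5,1],
    [0,0,0,0,0,-11,1],
    [0,0,0,0,0,-12.5,1],
    [0,0,0,0,0,-13,1],
    [0,0,0,0,0,-13,1],
  ],
)

```text
time_s: 8.4
tcp_pos: [0.4423, 0.1247, 0.1952]
ee_rot: [[-0.033, -0.999, 0.001], [-0.999, 0.033, 0.002], [-0.002, -0.001, -1.0]]
wrist_force: [0.2, 0.2, -3.7]
gripper_width: 0.752
gripper_force: 30.0
```

```bash
python3 go.py .653,.0955,.195
```

```text
8.4 [0.4423 0.1247 0.1952] q [ 36.073    8.2812 -25.8848  -0.0287 -55.713  -37.9595] d(cm) [  2.2162 -21.1523   0.0465] yang 178.09723545362425
```

Call:
arm_command(
  deltas=[
    [0,0,0,0.2,-1.7,0,1],
    [0,0,0,0.6,-5.0,0,1],
    [0,0,0,1.0,-8.7,0,1],
    [0,0,0,1.4,-12.4,0,1],
    [0,0,0,1.8,-16.1,0,1],
    [0,0,0,2.1,-19.5,0,1],
    [0,0,0,2.2,-21.0,0,1],
    [0,0,0,2.2,-21.1,0,1],
  ],
)

```text
time_s: 9.07
tcp_pos: [0.6543, 0.0946, 0.1898]
ee_rot: [[-0.035, -0.999, -0.005], [-0.999, 0.035, -0.002], [0.002, 0.005, -1.0]]
wrist_force: [0.4, 0.0, -3.7]
gripper_width: 0.752
gripper_force: 30.0
```

Call:
arm_command(
  deltas=[
    [0,0,0,0,0,0.5,1],
    [0,0,0,0,0,2.2,1],
    [0,0,0,0,0,4.2,1],
    [0,0,0,0,0,6,1],
    [0,0,0,0,0,7,1],
    [0,0,0,0,0,7.4,1],
    [0,0,0,0,0,7.4,1],
    [0,0,0,0,0,7.4,1],
  ],
)

```text
time_s: 9.73
tcp_pos: [0.6527, 0.0958, 0.1211]
ee_rot: [[-0.032, -0.999, 0.001], [-0.999, 0.032, 0.0], [-0.0, -0.001, -1.0]]
wrist_force: [-1.0, -0.1, -2.0]
gripper_width: 0.751
gripper_force: 30.0
```

Lower 3.5 mm gently to contact.

Call:
arm_command(
  deltas=[
    [0,0,0,0,0,0.1,1],
    [0,0,0,0,0,0.2,1],
    [0,0,0,0,0,0.3,1],
    [0,0,0,0,0,0.4,1],
    [0,0,0,0,0,0.4,1],
    [0,0,0,0,0,0.4,1],
  ],
)

```text
time_s: 10.23
tcp_pos: [0.6528, 0.0957, 0.1182]
ee_rot: [[-0.033, -0.999, 0.001], [-0.999, 0.033, 0.0], [-0.0, -0.001, -1.0]]
wrist_force: [-2.8, 1.0, 5.7]
gripper_width: 0.754
gripper_force: 30.0
```

Call:
arm_command(
  deltas=[
    [0,0,0,0,0,0,0],
    [0,0,0,0,0,0,-1],
    [0,0,0,0,0,0,-1],
    [0,0,0,0,0,0,-1],
    [0,0,0,0,0,-0.5,-1],
    [0,0,0,0,0,-2.5,-1],
    [0,0,0,0,0,-5.5,-1],
    [0,0,0,0,0,-8.0,-1],
  ],
)

```text
time_s: 10.9
tcp_pos: [0.6527, 0.0953, 0.1978]
ee_rot: [[-0.033, -0.999, 0.0], [-0.999, 0.033, -0.001], [0.001, -0.0, -1.0]]
wrist_force: [1.1, 0.6, -0.2]
gripper_width: 0.993
gripper_force: 0.0
```

```bash
python3 go.py .396,.2895,.19
```

```text
10.9 [0.6527 0.0953 0.1978] q [ 22.3455  27.1317   2.1362   0.0432 -65.0124 -24.2424] d(cm) [-18.5676  26.2927   0.7589] yang 178.12134511678212
```

Call:
arm_command(
  deltas=[
    [0,0,0,0,1.5,0,-1],
    [0,0,0,0,5,0,-1],
    [0,0,0,0,9,0,-1],
    [0,0,0,0,13,0,-1],
    [0,0,0,-1.5,16.5,0,-1],
    [0,0,0,-4,19.5,0,-1],
    [0,0,0,-7,22,0,-1],
    [0,0,0,-10,24.5,0,-1],
  ],
)

```text
time_s: 11.57
tcp_pos: [0.4097, 0.2041, 0.1974]
ee_rot: [[-0.034, -0.999, 0.002], [-0.999, 0.034, 0.001], [-0.001, -0.001, -1.0]]
wrist_force: [0.3, 1.4, -0.5]
gripper_width: 0.999
gripper_force: 0.0
```

Call:
arm_command(
  deltas=[
    [0,0,0,-3,1,1,-1],
    [0,0,0,-6,1.8,3,-1],
    [0,0,0,-8,1.8,5,-1],
    [0,0,0,-8.6,1.8,7,-1],
    [0,0,0,-8.6,1.8,8,-1],
    [0,0,0,-8.6,1.8,8,-1],
    [0,0,0,-8.6,1.8,8,-1],
  ],
)

```text
time_s: 12.15
tcp_pos: [0.3958, 0.2901, 0.1165]
ee_rot: [[-0.033, -0.999, -0.0], [-0.999, 0.033, -0.001], [0.001, 0.0, -1.0]]
wrist_force: [1.3, 0.3, 1.1]
gripper_width: 1.0
gripper_force: 0.0
```

```bash
python3 go.py .3965,.2895,.035; python3 -c "
from h import *
snap('wrist','w1.png',1)
c=snap('top','t1.png',1)
"
```

```text
12.15 [0.3958 0.2901 0.1165] q [ 55.2544  16.9488 -27.8216   0.0267 -45.2737 -57.1396] d(cm) [ 0.0512 -0.072   8.1495] yang 178.1336479943851
```

View pics/t1.png

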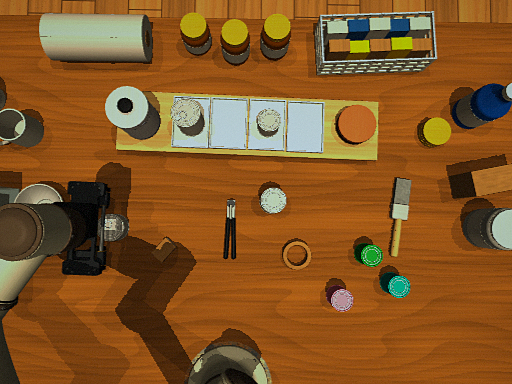

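View pics/w1.png

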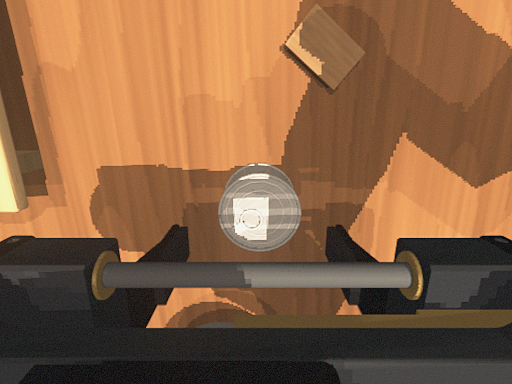

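The top view shows soup in bin 1 (188,113) and paste in bin 3 (268,121), both standing. The wrist view shows the fish tin (259,210) centred between the fingers.

Call:
arm_command(
  deltas=[
    [0,0,0,0,0,1,-1],
    [0,0,0,0,0,3,-1],
    [0,0,0,0,0,5.5,-1],
    [0,0,0,0,0,7.3,-1],
    [0,0,0,0,0,8.1,-1],
    [0,0,0,0,0,8.1,-1],
    [0,0,0,0,0,8.1,-1],
  ],
)

```text
time_s: 12.83
tcp_pos: [0.3964, 0.2905, 0.0364]
ee_rot: [[-0.033, -0.999, 0.001], [-0.999, 0.033, 0.001], [-0.001, -0.001, -1.0]]
wrist_force: [0.9, -0.1, 0.6]
gripper_width: 0.998
gripper_force: 0.0
```

Call:
arm_command(
  deltas=[
    [0,0,0,0,0,0,-0.5],
    [0,0,0,0,0,0,0],
    [0,0,0,0,0,0,1],
    [0,0,0,0,0,0,1],
    [0,0,0,0,0,0,1],
    [0,0,0,0,0,0,1],
    [0,0,0,0,0,0,1],
    [0,0,0,0,0,0,1],
  ],
)

```text
time_s: 13.5
tcp_pos: [0.3957, 0.2903, 0.0363]
ee_rot: [[-0.033, -0.999, 0.0], [-0.999, 0.033, 0.0], [-0.0, -0.0, -1.0]]
wrist_force: [-1.6, -0.0, 6.2]
gripper_width: 0.779
gripper_force: 30.0
```

Call:
arm_command(
  deltas=[
    [0,0,0,0,0,-0.5,1],
    [0,0,0,0,0,-2.5,1],
    [0,0,0,0,0,-5.5,1],
    [0,0,0,0,0,-8.5,1],
    [0,0,0,0,0,-11.5,1],
    [0,0,0,0,0,-14,1],
    [0,0,0,0,0,-15.2,1],
    [0,0,0,0,0,-15.4,1],
  ],
)

```text
time_s: 14.17
tcp_pos: [0.3966, 0.2911, 0.1924]
ee_rot: [[-0.033, -0.999, 0.004], [-0.999, 0.033, 0.005], [-0.005, -0.004, -1.0]]
wrist_force: [0.0, -0.2, -0.8]
gripper_width: 0.773
gripper_force: 30.0
```

```bash
python3 go.py .646,-.1865,.19
```

```text
14.1667 [0.3966 0.2911 0.1924] q [ 55.2471  11.508  -22.2386   0.033  -55.9026 -57.1389] d(cm) [ 46.918  -26.4861   0.114 ] yang 178.1261632778606
```

Call:
arm_command(
  deltas=[
    [0,0,0,0.9,-0.5,0,1],
    [0,0,0,3.8,-2.1,0,1],
    [0,0,0,7,-4,0,1],
    [0,0,0,10.3,-5.8,0,1],
    [0,0,0,13.6,-7.7,0,1],
    [0,0,0,16.9,-9.5,0,1],
    [0,0,0,20.2,-11.4,0,1],
    [0,0,0,23.5,-13.2,0,1],
  ],
)

```text
time_s: 14.83
tcp_pos: [0.5193, 0.0483, 0.1875]
ee_rot: [[-0.033, -0.999, -0.004], [-0.999, 0.033, -0.001], [0.001, 0.004, -1.0]]
wrist_force: [0.5, 1.1, -2.1]
gripper_width: 0.772
gripper_force: 30.0
```

Call:
arm_command(
  deltas=[
    [0,0,0,3.3,-1.9,0,1],
    [0,0,0,6.6,-3.8,0,1],
    [0,0,0,9.9,-5.7,0,1],
    [0,0,0,13.2,-7.6,0,1],
    [0,0,0,16.5,-9.5,0,1],
    [0,0,0,19.8,-11.4,0,1],
    [0,0,0,22.6,-12.8,0,1],
    [0,0,0,23.4,-13.3,0,1],
  ],
)

```text
time_s: 15.5
tcp_pos: [0.6449, -0.1921, 0.1859]
ee_rot: [[-0.037, -0.999, -0.005], [-0.999, 0.037, -0.0], [0.0, 0.005, -1.0]]
wrist_force: [-0.1, 0.5, -2.5]
gripper_width: 0.774
gripper_force: 30.0
```

Call:
arm_command(
  deltas=[
    [0,0,0,0,0,0,1],
    [0,0,0,0,0,0.8,1],
    [0,0,0,0,0,2.5,1],
    [0,0,0,0,0,5,1],
    [0,0,0,0,0,7.5,1],
    [0,0,0,0,0,9,1],
    [0,0,0,0,0,9.5,1],
    [0,0,0,0,0,9.5,1],
  ],
)

```text
time_s: 16.17
tcp_pos: [0.6433, -0.186, 0.0921]
ee_rot: [[-0.032, -0.999, -0.005], [-1.0, 0.032, 0.001], [-0.0, 0.005, -1.0]]
wrist_force: [-0.3, -0.5, -2.3]
gripper_width: 0.768
gripper_force: 30.0
```

```bash
python3 go.py .646,-.1865,.0893
```

```text
16.1667 [ 0.6433 -0.186   0.0921] q [ -2.3322  33.648   -2.9026  -0.0321 -53.7454   0.5428] d(cm) [ 0.0414 -0.2753  0.2816] yang 178.19170074760805
```

Call:
arm_command(
  deltas=[
    [0,0,0,0,0,0.1,1],
    [0,0,0,0,0,0.2,1],
    [0,0,0,0,0,0.3,1],
    [0,0,0,0,0,0.4,1],
    [0,0,0,0,0,0.4,1],
    [0,0,0,0,0,0.4,1],
  ],
)

```text
time_s: 16.67
tcp_pos: [0.6452, -0.1875, 0.0909]
ee_rot: [[-0.033, -0.999, 0.001], [-0.999, 0.033, -0.0], [-0.0, -0.001, -1.0]]
wrist_force: [-0.4, 0.5, -1.5]
gripper_width: 0.773
gripper_force: 30.0
```

Call:
arm_command(
  deltas=[
    [0,0,0,0,0,0.1,1],
    [0,0,0,0,0,0.2,1],
    [0,0,0,0,0,0.25,1],
    [0,0,0,0,0,0.25,1],
    [0,0,0,0,0,0.25,1],
  ],
)

```text
time_s: 17.08
tcp_pos: [0.6453, -0.1875, 0.0894]
ee_rot: [[-0.033, -0.999, 0.001], [-0.999, 0.033, -0.0], [0.0, -0.001, -1.0]]
wrist_force: [-2.5, -0.1, 5.2]
gripper_width: 0.773
gripper_force: 30.0
```

Contact. Release, retreat, then go to the milk tin.

Call:
arm_command(
  deltas=[
    [0,0,0,0,0,0,0],
    [0,0,0,0,0,0,-1],
    [0,0,0,0,0,0,-1],
    [0,0,0,0,0,0,-1],
    [0,0,0,0,0,-0.5,-1],
    [0,0,0,0,0,-2.5,-1],
    [0,0,0,0,0,-6,-1],
    [0,0,0,0,0,-9,-1],
  ],
)

```text
time_s: 17.75
tcp_pos: [0.6449, -0.1875, 0.1789]
ee_rot: [[-0.033, -0.999, -0.001], [-0.999, 0.033, -0.0], [0.0, 0.001, -1.0]]
wrist_force: [1.2, 0.0, 1.0]
gripper_width: 0.998
gripper_force: 0.0
```

```bash
python3 go.py .464,-.106,.18
```

```text
17.75 [ 0.6449 -0.1875  0.1789] q [ -2.4376  29.1299   2.6938   0.032  -63.6406   0.5494] d(cm) [-7.5582 18.3515 -0.0907] yang 178.12602543434164
```

Call:
arm_command(
  deltas=[
    [0,0,0,-0.6,1.5,0,-1],
    [0,0,0,-2,5,0,-1],
    [0,0,0,-3.5,8.5,0,-1],
    [0,0,0,-5,12,0,-1],
    [0,0,0,-6.4,15.5,0,-1],
    [0,0,0,-7.3,17.8,0,-1],
    [0,0,0,-7.6,18.4,0,-1],
    [0,0,0,-7.6,18.4,0,-1],
  ],
)

```text
time_s: 18.42
tcp_pos: [0.4627, -0.1049, 0.1789]
ee_rot: [[-0.032, -0.999, 0.001], [-0.999, 0.032, 0.0], [-0.0, -0.001, -1.0]]
wrist_force: [0.8, 0.1, -0.2]
gripper_width: 0.996
gripper_force: 0.0
```

Call:
arm_command(
  deltas=[
    [0,0,0,0,0,0.5,-1],
    [0,0,0,0,0,2.5,-1],
    [0,0,0,0,0,5.5,-1],
    [0,0,0,0,0,8.5,-1],
    [0,0,0,0,0,11,-1],
    [0,0,0,0,0,12.3,-1],
    [0,0,0,0,0,12.5,-1],
    [0,0,0,0,0,12.5,-1],
  ],
)

```text
time_s: 19.08
tcp_pos: [0.4645, -0.1058, 0.0517]
ee_rot: [[-0.033, -0.999, -0.002], [-0.999, 0.033, -0.001], [0.001, 0.002, -1.0]]
wrist_force: [-0.6, -0.3, 0.1]
gripper_width: 1.004
gripper_force: 0.0
```

Call:
arm_command(
  deltas=[
    [0,0,0,0,0,0,-0.4],
    [0,0,0,0,0,0,0.2],
    [0,0,0,0,0,0,1],
    [0,0,0,0,0,0,1],
    [0,0,0,0,0,0,1],
    [0,0,0,0,0,0,1],
    [0,0,0,0,0,0,1],
    [0,0,0,0,0,0,1],
  ],
)

```text
time_s: 19.75
tcp_pos: [0.4636, -0.1054, 0.0537]
ee_rot: [[-0.033, -0.999, 0.0], [-0.999, 0.033, -0.0], [0.0, -0.0, -1.0]]
wrist_force: [-2.0, 1.3, 6.6]
gripper_width: 0.707
gripper_force: 30.0
```

Call:
arm_command(
  deltas=[
    [0,0,0,0,0,-0.5,1],
    [0,0,0,0,0,-2.5,1],
    [0,0,0,0,0,-5.5,1],
    [0,0,0,0,0,-8.5,1],
    [0,0,0,0,0,-11.5,1],
    [0,0,0,0,0,-13.7,1],
    [0,0,0,0,0,-14.5,1],
    [0,0,0,0,0,-14.5,1],
  ],
)

```text
time_s: 20.42
tcp_pos: [0.4645, -0.1052, 0.1996]
ee_rot: [[-0.033, -0.999, 0.004], [-0.999, 0.033, 0.001], [-0.001, -0.004, -1.0]]
wrist_force: [-0.6, -0.9, -2.3]
gripper_width: 0.707
gripper_force: 30.0
```

```bash
python3 go.py .651,.0015,.198
```

```text
20.4167 [ 0.4645 -0.1052  0.1996] q [  6.8364   9.5983 -23.5267  -0.0098 -56.6202  -8.7228] d(cm) [-11.2808 -18.2837   0.2501] yang 178.1080586772559
```

Call:
arm_command(
  deltas=[
    [0,0,0,-0.8,-1.3,0,1],
    [0,0,0,-2.6,-4.2,0,1],
    [0,0,0,-4.7,-7.5,0,1],
    [0,0,0,-6.8,-11,0,1],
    [0,0,0,-8.9,-14.4,0,1],
    [0,0,0,-10.6,-17.2,0,1],
    [0,0,0,-11.3,-18.3,0,1],
    [0,0,0,-11.3,-18.3,0,1],
  ],
)

```text
time_s: 21.08
tcp_pos: [0.6521, 0.0038, 0.193]
ee_rot: [[-0.031, -0.999, -0.005], [-1.0, 0.031, -0.001], [0.001, 0.005, -1.0]]
wrist_force: [0.3, -0.1, -3.8]
gripper_width: 0.708
gripper_force: 30.0
```

Call:
arm_command(
  deltas=[
    [0,0,0,0,0,0.5,1],
    [0,0,0,0,0,2.5,1],
    [0,0,0,0,0,5,1],
    [0,0,0,0,0,7,1],
    [0,0,0,0,0,8.3,1],
    [0,0,0,0,0,8.7,1],
    [0,0,0,0,0,8.7,1],
    [0,0,0,0,0,8.7,1],
  ],
)

```text
time_s: 21.75
tcp_pos: [0.6502, 0.0012, 0.1112]
ee_rot: [[-0.033, -0.999, 0.0], [-0.999, 0.033, -0.0], [0.0, -0.0, -1.0]]
wrist_force: [0.6, -0.7, -2.0]
gripper_width: 0.709
gripper_force: 30.0
```

Call:
arm_command(
  deltas=[
    [0,0,0,0,0,0.1,1],
    [0,0,0,0,0,0.2,1],
    [0,0,0,0,0,0.3,1],
    [0,0,0,0,0,0.3,1],
    [0,0,0,0,0,0.3,1],
  ],
)

```text
time_s: 22.17
tcp_pos: [0.6504, 0.0016, 0.1083]
ee_rot: [[-0.033, -0.999, 0.0], [-0.999, 0.033, 0.0], [-0.0, -0.0, -1.0]]
wrist_force: [0.1, 0.4, -2.2]
gripper_width: 0.707
gripper_force: 30.0
```

Call:
arm_command(
  deltas=[
    [0,0,0,0,0,0.1,1],
    [0,0,0,0,0,0.2,1],
    [0,0,0,0,0,0.25,1],
    [0,0,0,0,0,0.25,1],
    [0,0,0,0,0,0.25,1],
  ],
)

```text
time_s: 22.58
tcp_pos: [0.6505, 0.0016, 0.1068]
ee_rot: [[-0.033, -0.999, 0.001], [-0.999, 0.033, -0.0], [0.0, -0.001, -1.0]]
wrist_force: [-3.3, 0.9, 5.1]
gripper_width: 0.704
gripper_force: 30.0
```

Contact. Release, rise, then back off toward the robot.

Call:
arm_command(
  deltas=[
    [0,0,0,0,0,0,0],
    [0,0,0,0,0,0,-1],
    [0,0,0,0,0,0,-1],
    [0,0,0,0,0,0,-1],
    [0,0,0,0,0,-0.5,-1],
    [0,0,0,0,0,-3,-1],
    [0,0,0,0,0,-6.5,-1],
    [0,0,0,0,0,-10,-1],
  ],
)

```text
time_s: 23.25
tcp_pos: [0.6499, 0.0013, 0.2058]
ee_rot: [[-0.033, -0.999, -0.002], [-0.999, 0.033, -0.001], [0.001, 0.002, -1.0]]
wrist_force: [0.1, -0.1, 0.8]
gripper_width: 0.995
gripper_force: 0.0
```

Call:
arm_command(
  deltas=[
    [0,0,0,0,2,-1,-1],
    [0,0,0,0,5,-1,-1],
    [0,0,0,0,9,-1,-1],
    [0,0,0,0,13,-1,-1],
    [0,0,0,0,17,-1,-1],
    [0,0,0,0,19,-1,-1],
    [0,0,0,0,20,-1,-1],
    [0,0,0,0,20,-1,-1],
  ],
)

```text
time_s: 23.92
tcp_pos: [0.4491, 0.0081, 0.2164]
ee_rot: [[-0.032, -0.999, 0.001], [-0.999, 0.032, 0.001], [-0.001, -0.001, -1.0]]
wrist_force: [-0.6, 0.2, 0.7]
gripper_width: 1.0
gripper_force: 0.0
```

```bash
python3 -c "
from h import *
c=capture('top');d=capture('scene')
k=lambda c,x,y:cv2.resize(c['pixels'][y:y+90,x:x+260],None,fx=3,fy=3,interpolation=cv2.INTER_CUBIC)
cv2.imwrite('pics/end.png',np.vstack([k(c,110,85),k(d,170,185)]))
for h,w in [(.155,(.6513,.0954)),(.135,(.6505,.0016)),(.117,(.6475,-.0924)),(.099,(.6455,-.1875))]: print((proj(c,[*w,h])-[110,85])*3)
"
```

```text
[[224.9386  84.0329]]
[[353.0455  93.6793]]
[[475.7102 105.0566]]
[[594.8412 114.7444]]
```

View pics/end.png

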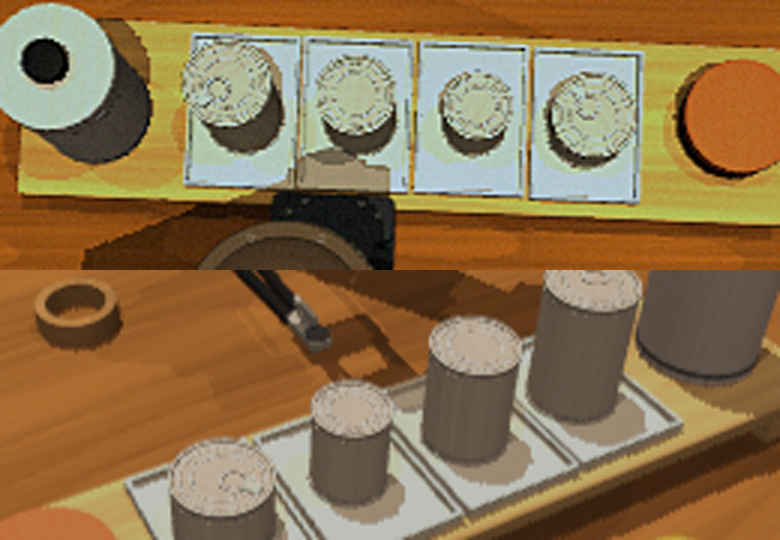

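The picture shows all four tins upright in their bins in order. Their top centres are (230,84), (356,95), (476,105) and (593,115), matching the predicted positions within about 3 mm.

```bash
python3 -c "
from station import *
print(finish_job())"
```

```text
the job is handed in; nothing more can be done
None
```

I placed the four tins in the bins in height order from the canister (soup, milk, paste, fish), each lowered to contact and released, and handed the job in at about 24 s; the last picture showed all four upright and within about 3 mm of target, and the hand-in returned no verdict.

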